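# Check a wine sample plate in the clarity viewer

### The job

Take the large glass plate out of the wooden rack and push it fully home, upright, in the slot of the clarity viewer while the viewer's shutter is still closed, and let go of the plate. Then, with the gripper fingers on its black tab, slide the sprung shutter gently to half travel (its pointer at the middle, broad mark), never all the way open, and hold it there steadily for a few seconds; finish while still holding it half open, because it springs shut when let go. Leave the small plates and everything else on the bench where they are.

Things in the scene. Friction and masses are not known exactly. Their poses are not given: they have to be found in the camera images.
- plate: the large sample plate: an upright aluminium-framed amber glass plate, 64 wide (its x) x 9 thick (its y) x 80 mm tall (z), about 100 g; origin at the centre of its underside. It starts upright in one of the rack's three pockets, 35 mm deep in it. The same either way round. The plain band along its top is the place to pinch it across its 9 mm, from above.
- rack: wooden rack, a block 92 (x) x 210 (y) x 45 mm high fixed to the bench, origin at the centre of its underside; three pockets open at the top, at y = -70, 0 and 70 mm of its frame, 66 x 11 mm, 35 mm deep (floor 10 mm above the bench). Holds the large plate and two small ones, in any order.
- viewer: clarity viewer, an instrument fixed to the bench; steel base 160 (x) x 280 (y) x 12 mm, origin at the centre of its underside. Along its y stand: grey lamp block (y 83 to 139 mm, 62 high), black scale bar (y 70, 70 high), shutter (y 55), aluminium slot block (centre x -20, y -50; 85 x 32, 60 high), grey eyepiece block (y -107 to -131, 58 high) with a black eyepiece reaching y -161.
- slot_floor (a point): centre of the floor of the plate slot, 18 mm above the bench; axes parallel to the viewer's. A seated plate has its origin here, its x along the viewer's x (either way round), and its top edge 98 mm above the bench.
- slot_mouth (a point): centre of the slot's open top, 60 mm above the bench. The slot is 66 mm along the viewer's x, 11 mm along its y and 42 mm deep, with a 3 mm chamfer round the mouth.
- tab (a point): centre of the top of the shutter's black tab, 118 mm above the bench. The tab is a block 14 (viewer's x) x 26 (viewer's y) x 42 mm high (76 to 118 mm above the bench) on top of a thin steel blade; it moves with the shutter along the viewer's +x. A 2 mm pointer at its foot shows its place on the scale bar. Pinch it from above or push it.
- shutter (a joint): shutter travel along the viewer's +x in m: 0 shut (start), 0.03 half, 0.06 fully open. The white marks on the scale bar stand at viewer x -20 (shut), +10 (half, broad) and +40 mm (open). A return spring pushes it shut: about 3 N at the start, 9 N at half, 15 N fully open.
- small_plate_a: a small framed plate, 44 wide x 9 thick x 50 mm tall, in another pocket of the rack; origin at the centre of its underside. Leave it.
- small_plate_b: the other small plate, the same. Leave it.
- bottle: green bottle, 74 mm across, 290 mm tall, to the right of the viewer; origin under it. Leave it.
- glass: small clear tasting glass, 60 mm across, 75 mm tall; origin under it. Leave it.
- bung: grey barrel bung, 58 mm across, 42 mm tall, on the robot's side of the bench; origin under it. Leave it.
- spanner: steel spanner, 170 mm long, lying at the far left. Leave it.
- jar: closed glass jar, 70 mm across, 90 mm tall, at the far side; origin under it. Leave it.
- cork: cork, 24 mm across, 45 mm tall, standing on the robot's side; origin under it. Leave it.
Things that resemble listed ones, but are neither listed nor needed, are in the scene too. What is shaped like the plate but turquoise or yellow is not meant.

How it is judged:
By the outcome, as a careful person would: the job done as asked, in the order asked, and still so for the second after the job is handed in, while the arm keeps its last pose, push and grip.
It also fails if it takes over 58 s, if anything falls off the work surface, if the arm or the gripper's body presses on something with over 40 N, if the wrist force passes 120 N, or if a joint passes its speed limit or range.

### The arm

A 7-joint arm with a two-finger parallel gripper is mounted at the origin on the work surface. World frame = base frame: x ahead of the robot, y to its left, z up, the work surface at z = 0. Lengths are in m, angles in rad, forces in N, time in s.
With the tool pointing down it reaches from about 0.4 to 0.875 m from the base axis. Payload 19.3 kg.
Tool frame: the origin (TCP) lies at the very end of the fingers, on their centre line; the grasp point (between the pads) lies 19 mm behind it; z points along the fingers, y is the line along which they close (so a half turn about z gives the same grasp; the last joint's range is limited). The gripper opens to 85 mm and grips with 20 to 120 N. Pads are 22 mm wide; open, the fingers measure 114 mm over their backs; the gripper's body (76 mm by 85 mm) begins 54 mm behind the grasp point. The pads swing forward as they close: fully open they stand 13 mm farther back than shut.
Start: joints at [-1.258, 0.521, -0.036, 1.599, 0.021, 1.021, -0.113], TCP at [0.233, 0.58, 0.207] pointing down, gripper open.
Joint ranges: [-2.91, 2.91], [-0.3, 2.13], [-1.5, 1.42], [0.17, 2.43], [-1.26, 4.41], [0.16, 1.93], [-2.52, 2.52]. Speed limits (rad/s): [1.89, 1.89, 2.39, 2.39, 3.01, 3.01, 3.01].

### API

Orientations are given as [roll, pitch, yaw] about the fixed x, y, z axes, in that order (R = Rz(yaw) Ry(pitch) Rx(roll)).
In Python, from workcell import bot gives the robot as it stands.
- The arm moves only by the shell command python3 -m crank 'ROWS' [FORCE]. ROWS is a JSON object of lists of equal length, an entry for each row: "travel": the shift along the world's x, y, z in cm, a list of three; "turn": the turn, a rotation vector about the world's x, y, z in degrees, a list of three; "gripper": the closure, from 0 (fully open) to 1 (shut). A call has exactly 5 rows; each row is the pose to reach, as a shift and turn from the pose commanded when the call began; what a row does not reach only later rows make up. A row lasts 1/10 s, in which the tool goes at most 50 mm and 8.59 degrees, less where a joint would pass 70% of its speed; a pose out of reach is approached as far as the arm can. A call with a gripper value outside its range is refused whole. The fingers move at their own pace and stop on an object; FORCE is the grip in N (left out, the last holds). Time passes only in rows, so rows that repeat a pose let the fingers close, or fill a call up. It gives the time, the measured TCP pose, the force, the opening and the grip force at its end, in the units of the state.
- bot.observe(): the state, without advancing time (a new reading comes with each control period).
- bot.grab_frame(name): name is "scene" or "top" or "wrist"; returns a dict with "pixels" (400x640x3 uint8, red, green, blue), "fx", "fy", "cx", "cy" (pixels), "dist" ([k1, k2, p1, p2, k3] as OpenCV has them; the pictures are not rectified), "extrinsics" (4x4, takes a point from world to camera coordinates). Camera axes: x right, y down, z forward; pixel columns grow to the right and rows downward; lengths in m; the calibration is good to about 2 mm. A picture is of the moment at which its call begins. There is no depth.
- bot.job_done(): hands the job in; it is judged then, once.
The state is a dict: "clock": time; "qpos": joint angles; "qd": joint speeds; "joint_efforts": joint torques, N m; "position": TCP position; "tool_rot": TCP orientation; "force": force on the tool from outside, world axes, zero at the start; "moment": the same for the moment, N m; "grip_width": finger opening in m; "finger_force": force on a finger pad.
Only numpy, scipy, OpenCV 4.12 (cv2) and the standard library are available. Lean on these libraries where they do the work, as an engineer would, in place of code of your own. Each camera call takes 0.05 s, during which the arm holds its last target. There are 200 camera calls.

## Working session

There is one attempt and no reset: what is moved stays moved. The work goes in short steps, Python scripts to look and compute and a shell command to move; the robot and the scene stay as the last step left them, time stands still between calls to the robot, and variables do not carry over. Pictures are saved under pics/ and viewed, at most 12 in all, crops included, and the job is handed in when it is done.

```bash
mkdir -p pics; python3 - <<'E'
from workcell import bot
import cv2,numpy as np
s=bot.observe();print({k:np.round(v,3).tolist() for k,v in s.items()})
for n in ("scene","top"):
    f=bot.grab_frame(n);np.save(f"pics/{n}0.npy",f,allow_pickle=True)
    cv2.imwrite(f"pics/{n}0.png",f["pixels"][...,::-1])
    print(n,f["fx"],f["fy"],f["cx"],f["cy"],f["dist"],np.round(f["extrinsics"],3).tolist())
E
```

```text
{'clock': 0.0, 'qpos': [-1.258, 0.522, -0.036, 1.6, 0.021, 1.021, -0.113], 'qd': [-0.0, -0.0, 0.001, -0.001, -0.001, -0.001, -0.001], 'joint_efforts': [-0.001, -92.71, 1.98, -36.992, 0.018, 0.008, -0.0], 'position': [0.233, 0.579, 0.206], 'tool_rot': [-3.14, 0.0, 2.759], 'force': [-0.672, 0.253, 0.684], 'moment': [-0.008, -0.037, -0.035], 'finger_force': 0.0, 'grip_width': 0.085}
scene 446.7505709452113 446.7505709452113 319.9232984961835 197.84406663706784 [-0.10515043  0.          0.          0.          0.        ] [[0.527, 0.85, -0.004, -0.242], [0.706, -0.44, -0.555, -0.371], [-0.474, 0.29, -0.832, 1.558], [0.0, 0.0, 0.0, 1.0]]
top 505.3565864910667 505.3565864910667 320.8765109023169 197.67718372984157 [-0.08950542  0.          0.          0.          0.        ] [[0.007, -1.0, -0.013, -0.068], [-0.997, -0.006, -0.083, 0.572], [0.083, 0.014, -0.996, 1.66], [0.0, 0.0, 0.0, 1.0]]
```

View pics/top0.png

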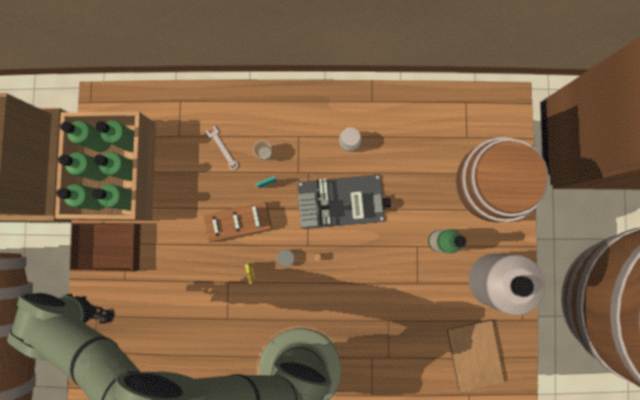

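View pics/scene0.png

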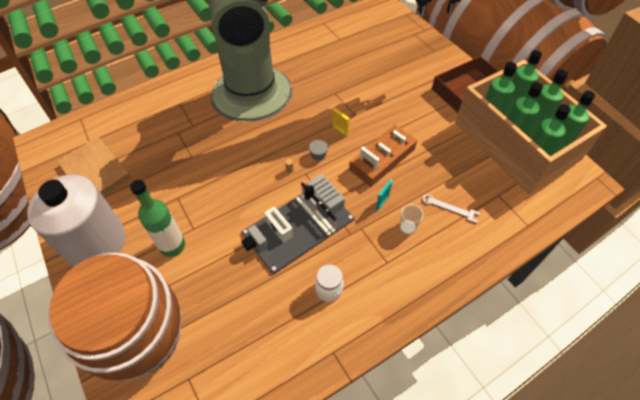

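Top view: rack at (238,222) with plates at (216,226), (237,221) and (256,215). Viewer at (342,202), lamp block at its left (308,208), slot block (357,205), eyepiece (388,203).

Could be taken for the plate (top-view pixels): the three racked plates above, the turquoise one (266,182) and the yellow one (250,273). The last two are excluded by colour. The one at (256,215) looks largest, so I check it in a close crop.

```bash
python3 - <<'E'
import cv2,numpy as np
t=cv2.imread("pics/top0.png");s=cv2.imread("pics/scene0.png")
a=cv2.resize(t[170:245,200:280],(400,375),interpolation=cv2.INTER_CUBIC)
b=cv2.resize(s[120:195,340:420],(400,375),interpolation=cv2.INTER_CUBIC)
c=cv2.resize(t[170:235,290:400],(400,225),interpolation=cv2.INTER_CUBIC)
d=cv2.resize(s[172:272,235:360],(400,225),interpolation=cv2.INTER_CUBIC)
cv2.imwrite("pics/crop1.png",np.vstack([np.hstack([a,b]),np.hstack([c,d])]))
E
```

```text
(no output)
```

View pics/crop1.png

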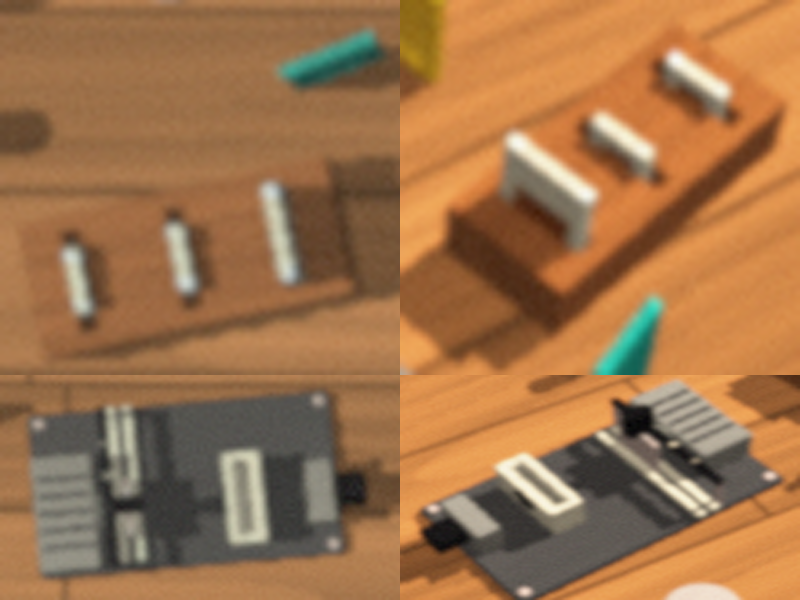

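The crop confirms it: the large plate is at top-view (256,215). It stands well above the rack, while the other two are short. Slot block is at about (357,205), the black tab near (325,206).

```bash
cat > h.py <<'E'
import cv2,numpy as np
from workcell import bot
from scipy.spatial.transform import Rotation as R
def ray(f,uv,z):
    K=np.array([[f["fx"],0,f["cx"]],[0,f["fy"],f["cy"]],[0,0,1]])
    p=cv2.undistortPoints(np.float64(uv).reshape(-1,1,2),K,np.array(f["dist"]))[:,0]
    E=np.array(f["extrinsics"]);Rt=E[:3,:3].T;c=-Rt@E[:3,3]
    d=np.c_[p,np.ones(len(p))]@E[:3,:3]
    return (c+d*((z-c[2])/d[:,2])[:,None])
def white(f,x0,x1,y0,y1,sat=70,val=150):
    h=cv2.cvtColor(f["pixels"],cv2.COLOR_RGB2HSV)
    m=((h[...,1]<sat)&(h[...,2]>val)).astype(np.uint8)
    k=np.zeros_like(m);k[y0:y1,x0:x1]=1;m*=k
    c,_=cv2.findContours(m,cv2.RETR_EXTERNAL,cv2.CHAIN_APPROX_NONE)
    return sorted(c,key=cv2.contourArea)[::-1]
def rect(f,c,z):
    "min-area rectangle of a contour projected on plane z: centre mm, size mm, yaw of the long side deg"
    P=ray(f,c[:,0,:],z)[:,:2]*1000
    (x,y),(w,h),a=cv2.minAreaRect(P.astype(np.float32))
    if w<h:w,h,a=h,w,a+90
    return np.round([x,y,w,h,(a+90)%180-90],1)
E
python3 - <<'E'
from h import *
f=np.load("pics/top0.npy",allow_pickle=True).item()
g=np.load("pics/scene0.npy",allow_pickle=True).item()
print("plate",rect(f,white(f,247,264,200,230)[0],.09))
print("plates b,c",rect(f,white(f,228,247,205,236)[0],.06),rect(f,white(f,205,228,205,240)[0],.06))
print("slot",rect(f,white(f,345,370,185,224)[0],.06))
print("scene plate",rect(g,white(g,355,382,140,166)[0],.09), "slot",rect(g,white(g,262,292,200,240)[0],.06))
h=cv2.cvtColor(f["pixels"],cv2.COLOR_RGB2HSV)
print("base corner screws", np.round(ray(f,[[290+38/400*110,170+(425-375)/225*65],[290+318/400*110,170+(399-375)/225*65],[290+334/400*110,170+(545-375)/225*65]],.012),3))
E
```

```text
plate [506.5 144.9  65.4  10.7  12.3]
plates b,c [491.  213.2  41.8  10.9  12.5] [474.5 281.8  41.2  10.3  12.7]
slot [ 546.5 -181.3   86.1   34.7    5.5]
scene plate [503.7 141.4  65.3  13.1  11.5] slot [ 542.7 -184.    88.8   37.6    5.7]
base corner screws [[ 0.617  0.005  0.012]
 [ 0.644 -0.254  0.012]
 [ 0.502 -0.268  0.012]]
```

Rough estimates: plate at about (505,144) mm with yaw 12.3°; slot at (545,-182) mm, viewer yaw about 5.7°. Now I move above the plate, turning +34°.

```bash
python3 -m crank '{"travel":[[2.5,-4,0],[5,-8,0],[7.5,-12,0],[10,-16,0],[12.5,-20,0]],"turn":[[0,0,5],[0,0,10],[0,0,15],[0,0,20],[0,0,25]],"gripper":[0,0,0,0,0]}' 60
python3 -m crank '{"travel":[[2.5,-4,0],[5,-8,0],[7.5,-12,0],[10,-16,0],[12,-19,0]],"turn":[[0,0,5],[0,0,9.5],[0,0,9.5],[0,0,9.5],[0,0,9.5]],"gripper":[0,0,0,0,0]}'
python3 -m crank '{"travel":[[2,-4,0],[2.5,-4.5,0],[2.5,-4.5,0],[2.5,-4.5,0],[2.5,-4.5,0]],"turn":[[0,0,0],[0,0,0],[0,0,0],[0,0,0],[0,0,0]],"gripper":[0,0,0,0,0]}'
python3 - <<'E'
from h import *
s=bot.observe();print(s["clock"],s["position"],np.degrees(s["tool_rot"]))
f=bot.grab_frame("wrist");np.save("pics/w1.npy",f,allow_pickle=True);cv2.imwrite("pics/w1.png",f["pixels"][...,::-1])
E
```

```text
clock: 0.6
position: [0.3591, 0.3779, 0.2068]
tool_rot: [-3.141, -0.0, -3.084]
force: [1.3, -0.1, 0.8]
grip_width: 0.0855
finger_force: 0.0
clock: 1.1
position: [0.4795, 0.1868, 0.2068]
tool_rot: [-3.141, -0.0, -2.924]
force: [-0.2, 0.6, -0.2]
grip_width: 0.0858
finger_force: 0.0
clock: 1.6
position: [0.5028, 0.1461, 0.2068]
tool_rot: [3.141, -0.0, -2.92]
force: [0.0, -0.0, -0.1]
grip_width: 0.0852
finger_force: 0.0
1.6 [0.50280858 0.14607983 0.2068156 ] [ 1.79980050e+02 -1.64806385e-02 -1.67322501e+02]
```

View pics/w1.png

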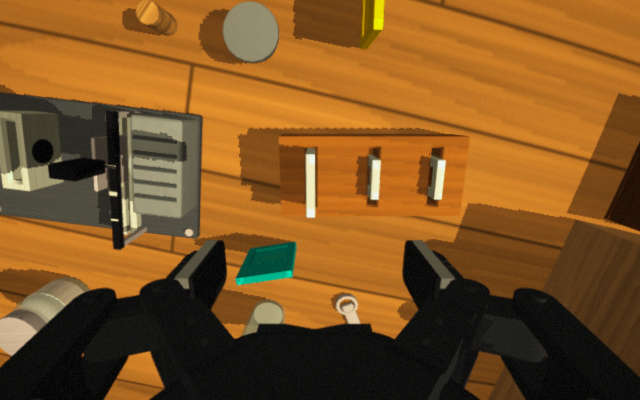

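Wrist view: the large plate's top band is a vertical strip at (311,183), with the small plates at (374,178) and (437,178). Viewer is at the left, with the tab at (78,168). I measure the plate band here, with a rough estimate of the slot.

```bash
python3 - <<'E'
from h import *
f=np.load("pics/w1.npy",allow_pickle=True).item()
E=np.array(f["extrinsics"]);print("cam",-E[:3,:3].T@E[:3,3])
for sat in (60,90,110):
  c=white(f,298,325,140,225,sat,140)[0];print(cv2.boundingRect(c),rect(f,c,.09))
t=np.load("pics/top0.npy",allow_pickle=True).item()
E
```

```text
cam [0.43892774 0.13180123 0.37326804]
(306, 154, 9, 64) [504.2 142.5  63.3   8.   12.6]
(306, 154, 9, 64) [504.2 142.5  63.3   8.   12.6]
(305, 154, 10, 64) [504.3 142.3  63.3   8.6  12.6]
```

```bash
python3 -m crank '{"travel":[[0.15,-0.35,-4],[0.15,-0.35,-8],[0.15,-0.35,-12],[0.15,-0.35,-14.2],[0.15,-0.35,-14.2]],"turn":[[0,0,0],[0,0,0],[0,0,0],[0,0,0],[0,0,0]],"gripper":[0,0,0,0,0]}' 60
python3 -m crank '{"travel":[[0,0,0],[0,0,0],[0,0,0],[0,0,0],[0,0,0]],"turn":[[0,0,0],[0,0,0],[0,0,0],[0,0,0],[0,0,0]],"gripper":[1,1,1,1,1]}' 60
python3 -m crank '{"travel":[[0,0,0],[0,0,0],[0,0,0],[0,0,0],[0,0,0]],"turn":[[0,0,0],[0,0,0],[0,0,0],[0,0,0],[0,0,0]],"gripper":[1,1,1,1,1]}' 60
```

```text
clock: 2.15
position: [0.503, 0.1416, 0.0625]
tool_rot: [-3.141, -0.005, -2.921]
force: [-0.3, 0.1, 0.9]
grip_width: 0.0855
finger_force: 0.0
clock: 2.65
position: [0.5053, 0.1413, 0.0655]
tool_rot: [3.141, 0.001, -2.922]
force: [0.6, -0.0, -0.5]
grip_width: 0.0127
finger_force: 0.0
clock: 3.15
position: [0.5055, 0.1415, 0.0656]
tool_rot: [3.141, 0.001, -2.922]
force: [-1.9, -0.1, 13.2]
grip_width: -0.0002
finger_force: 6.2
```

Width is about 0, so it may have missed. I look.

```bash
python3 - <<'E'
from h import *
f=bot.grab_frame("wrist");np.save("pics/w2.npy",f,allow_pickle=True)
g=bot.grab_frame("scene")["pixels"];print(bot.observe())
a=f["pixels"][60:360,180:480];b=cv2.resize(g[100:200,330:430],(300,300))
cv2.imwrite("pics/w2.png",np.hstack([a,b])[...,::-1])
E
```

```text
{'clock': 3.25, 'qpos': array([-0.35805124,  0.56873633, -0.03748215,  1.97653518,  0.03586789,
        0.59562568,  1.37069738]), 'qd': array([ 0.00114283,  0.00022671,  0.00038425, -0.00098266, -0.00085399,
       -0.00036498, -0.00043675]), 'joint_efforts': array([ 3.17376126e-01, -7.84212041e+01,  2.42814504e+00, -2.25854981e+01,
        1.75167150e-01, -5.47030829e-01, -4.73234832e-03]), 'position': array([0.50547399, 0.14151714, 0.06565985]), 'tool_rot': array([ 3.14130751e+00,  1.28297959e-03, -2.92238557e+00]), 'force': array([-1.42301915, -0.60042396, 12.94547143]), 'moment': array([ 0.07896768,  0.39101248, -0.01029852]), 'finger_force': 6.249539948512393, 'grip_width': 0.0005446578223018239}
```

View pics/w2.png

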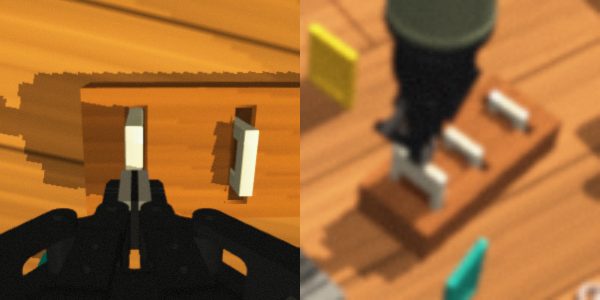

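Wrist crop: the plate's band is still visible, upright, at crop (135,140), with the closed fingertips at (135,185) overlapping its end. I check where the tips sit relative to the plate.

```bash
python3 - <<'E'
from h import *
f=np.load("pics/w2.npy",allow_pickle=True).item()
E=np.array(f["extrinsics"]);K=np.array([[f["fx"],0,f["cx"]],[0,f["fy"],f["cy"]],[0,0,1]])
pr=lambda P:cv2.projectPoints(np.float64(P),cv2.Rodrigues(E[:3,:3])[0],E[:3,3],K,np.array(f["dist"]))[0][:,0].round(0).tolist()
tcp=np.array([.5055,.1415,.0657])
c=white(f,290,350,150,245,90,130)[0];print("plate px",cv2.boundingRect(c),rect(f,c,.09),rect(f,c,.065))
u=np.array([np.cos(.22),np.sin(.22),0]);p=np.array([.5043,.1425,.09])
print("tcp",pr([tcp,tcp+[0,0,.019]]),"expected plate top ends",pr([p-.032*u,p,p+.032*u]))
print(-E[:3,:3].T@E[:3,3])
im=f["pixels"][150:290,270:380];cv2.imwrite("pics/w2z.png",cv2.resize(im,(471,600),interpolation=cv2.INTER_CUBIC)[...,::-1])
E
```

```text
plate px (305, 170, 18, 60) [480.9 135.9  30.5   8.6  12.9] [487.8 137.4  35.9  10.1  12.9]
tcp [[314.0, 230.0], [314.0, 243.0]] expected plate top ends [[316.0, 185.0], [316.0, 245.0], [316.0, 299.0]]
[0.44129903 0.12732973 0.23199937]
```

View pics/w2z.png

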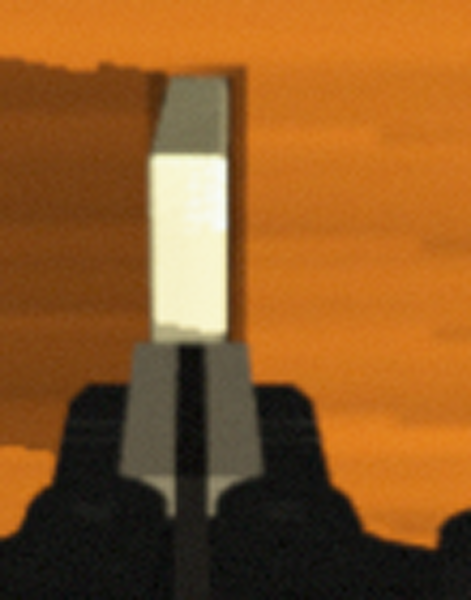

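The plate hasn't moved (its end is at y=186 as predicted). The fingertips appear to rest on top of its band, with 13 N up. I compare the visible tips with the reported TCP, using both views.

```bash
python3 - <<'E'
from h import *
def P(f,X):
    E=np.array(f["extrinsics"]);K=np.array([[f["fx"],0,f["cx"]],[0,f["fy"],f["cy"]],[0,0,1]])
    return cv2.projectPoints(np.float64(X),cv2.Rodrigues(E[:3,:3])[0],E[:3,3],K,np.array(f["dist"]))[0][:,0].round(0).tolist()
u=np.array([np.cos(.219),np.sin(.219),0]);v=np.array([-u[1],u[0],0])
w1=np.load("pics/w1.npy",allow_pickle=True).item();w2=np.load("pics/w2.npy",allow_pickle=True).item()
t1=np.array([.5028,.1461,.2068]);t2=np.array([.5055,.1415,.0657])
for dz in (0,.013,.026,.039):
    print(dz,"w1 open tips",P(w1,[t1-.011*u-.0425*v+[0,0,dz],t1-.011*u+.0425*v+[0,0,dz]]),"w2 shut",P(w2,[t2-.011*u+[0,0,dz]]))
for z in (.065,.09): print(z,P(np.load("pics/scene0.npy",allow_pickle=True).item(),[[.5055,.1415,z],[.5043-.031,.1425-.007,z],[.5043+.031,.1425+.007,z]]))
E
```

```text
0 w1 open tips [[242.0, 212.0], [386.0, 212.0]] w2 shut [[314.0, 212.0]]
0.013 w1 open tips [[236.0, 219.0], [391.0, 220.0]] w2 shut [[314.0, 220.0]]
0.026 w1 open tips [[230.0, 228.0], [398.0, 228.0]] w2 shut [[314.0, 228.0]]
0.039 w1 open tips [[222.0, 238.0], [405.0, 238.0]] w2 shut [[314.0, 239.0]]
0.065 [[369.0, 160.0], [361.0, 153.0], [377.0, 165.0]]
0.09 [[370.0, 154.0], [362.0, 148.0], [378.0, 160.0]]
```

Both open and shut, the real tips stand about 26 mm behind the reported TCP. I therefore work with a z offset of -26 mm: reopen, go 2.5 cm deeper, and pinch again.

```bash
python3 -m crank '{"travel":[[0,0,0.5],[0,0,0.5],[0,0,0.5],[0,0,0.5],[0,0,0.5]],"turn":[[0,0,0],[0,0,0],[0,0,0],[0,0,0],[0,0,0]],"gripper":[0,0,0,0,0]}'
python3 -m crank '{"travel":[[-0.1,0.1,0],[-0.1,0.1,-1],[-0.1,0.1,-2],[-0.1,0.1,-3],[-0.1,0.1,-3]],"turn":[[0,0,0],[0,0,0],[0,0,0],[0,0,0],[0,0,0]],"gripper":[0,0,0,0,0]}'
python3 -m crank '{"travel":[[0,0,0],[0,0,0],[0,0,0],[0,0,0],[0,0,0]],"turn":[[0,0,0],[0,0,0],[0,0,0],[0,0,0],[0,0,0]],"gripper":[1,1,1,1,1]}' 60
python3 -m crank '{"travel":[[0,0,0],[0,0,0],[0,0,0],[0,0,0],[0,0,0]],"turn":[[0,0,0],[0,0,0],[0,0,0],[0,0,0],[0,0,0]],"gripper":[1,1,1,1,1]}' 60
```

```text
clock: 3.75
position: [0.5048, 0.1412, 0.0697]
tool_rot: [-3.142, -0.0, -2.922]
force: [-0.5, 0.8, 1.7]
grip_width: 0.0723
finger_force: 0.0
clock: 4.25
position: [0.503, 0.1419, 0.0381]
tool_rot: [-3.141, -0.003, -2.922]
force: [0.2, 0.2, 0.3]
grip_width: 0.0855
finger_force: 0.0
clock: 4.75
position: [0.5041, 0.1423, 0.0401]
tool_rot: [3.142, 0.0, -2.922]
force: [0.2, -0.3, 0.2]
grip_width: 0.0124
finger_force: 0.0
clock: 5.25
position: [0.504, 0.1425, 0.0402]
tool_rot: [3.141, 0.0, -2.922]
force: [-1.5, 0.6, 5.8]
grip_width: 0.0079
finger_force: 59.0
```

Gripped at ~9 mm, 59 N. I lift 13 cm to clear the tab, then travel toward the slot.

```bash
python3 -m crank '{"travel":[[0,0,2],[0,0,5],[0,0,8],[0,0,11],[0,0,13]],"turn":[[0,0,0],[0,0,0],[0,0,0],[0,0,0],[0,0,0]],"gripper":[1,1,1,1,1]}' 60
python3 -m crank '{"travel":[[0.3,-2.4,0],[0.8,-6,0],[1.3,-10,0],[1.8,-14,0],[2.3,-18,0]],"turn":[[0,0,-1],[0,0,-2],[0,0,-3],[0,0,-4],[0,0,-5]],"gripper":[1,1,1,1,1]}' 60
python3 -m crank '{"travel":[[0.5,-4,0],[1,-8,0],[1.4,-11,0],[1.6,-13.5,0],[1.7,-14.6,0]],"turn":[[0,0,-1],[0,0,-1.8],[0,0,-1.8],[0,0,-1.8],[0,0,-1.8]],"gripper":[1,1,1,1,1]}' 60
python3 -m crank '{"travel":[[0,0,0],[0,0,0],[0,0,0],[0,0,0],[0,0,0]],"turn":[[0,0,0],[0,0,0],[0,0,0],[0,0,0],[0,0,0]],"gripper":[1,1,1,1,1]}' 60
python3 - <<'E'
from h import *
s=bot.observe();print(s["clock"],s["position"],np.degrees(s["tool_rot"]))
f=bot.grab_frame("wrist");np.save("pics/w3.npy",f,allow_pickle=True);cv2.imwrite("pics/w3.png",f["pixels"][...,::-1])
E
```

```text
clock: 5.75
position: [0.5043, 0.1423, 0.1719]
tool_rot: [3.141, 0.002, -2.922]
force: [-0.5, -0.4, -1.1]
grip_width: 0.008
finger_force: 58.8
clock: 6.25
position: [0.5269, -0.0393, 0.17]
tool_rot: [-3.142, 0.0, -3.01]
force: [0.7, 0.5, -1.5]
grip_width: 0.0077
finger_force: 58.9
clock: 6.75
position: [0.5436, -0.1863, 0.1698]
tool_rot: [-3.141, -0.0, -3.044]
force: [0.6, -0.7, -0.9]
grip_width: 0.0078
finger_force: 58.8
clock: 7.25
position: [0.5441, -0.183, 0.17]
tool_rot: [3.141, 0.0, -3.04]
force: [0.3, 0.7, -1.0]
grip_width: 0.0077
finger_force: 58.8
7.25 [ 0.5440731  -0.18302529  0.16998171] [ 1.79993747e+02  6.05038379e-03 -1.74177815e+02]
```

View pics/w3.png

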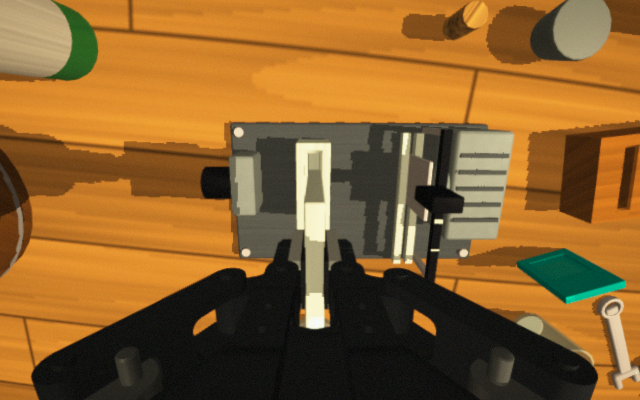

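Wrist view: the plate is held in the fingers above the slot block (block x 297–331, y 142–229). Black tab top is at (440,197), screws at (238,131), (246,253) and (464,253). Now fit the block edges.

```bash
python3 - <<'E'
from h import *
f=np.load("pics/w3.npy",allow_pickle=True).item()
g=cv2.cvtColor(f["pixels"],cv2.COLOR_RGB2GRAY).astype(float);g=cv2.GaussianBlur(g,(0,0),.8)
def sub(p,lo,hi,sgn):
    d=sgn*np.diff(p[lo:hi]);i=int(np.argmax(d));a,b,c=d[max(i-1,0)],d[i],d[min(i+1,len(d)-1)]
    return lo+i+.5+(0.5*(a-c)/(a-2*b+c) if a-2*b+c else 0)
rows=np.arange(148,198,2)
L=[[sub(g[r],290,304,1),r] for r in rows];Rr=[[sub(g[r],324,338,-1),r] for r in rows]
cols=list(range(301,328,2));T=[[c,sub(g[:,c],134,150,1)] for c in cols]
cb=[299,300,301,302]+[328,329];B=[[c,sub(g[:,c],220,238,-1)] for c in cb]
w={k:ray(f,v,.06)[:,:2]*1000 for k,v in dict(L=L,R=Rr,T=T,B=B).items()}
for k in "LR":
    vx,vy,x0,y0=cv2.fitLine(w[k].astype(np.float32),cv2.DIST_HUBER,0,.01,.01).ravel();print(k,np.degrees(np.arctan(vy/vx)).round(2),x0,y0)
a=np.radians(5.8);Q=np.array([[np.cos(a),np.sin(a)],[-np.sin(a),np.cos(a)]])
for k in w:q=w[k]@Q.T;print(k,np.median(q,0).round(2),q.std(0).round(2))
m={k:np.median(w[k]@Q.T,0) for k in w}
c=np.array([(m["T"][0]+m["B"][0])/2,(m["L"][1]+m["R"][1])/2]);print("slot",(Q.T@c).round(1),"size",m["B"][0]-m["T"][0],m["L"][1]-m["R"][1])
print("slot y pixel-inner",)
# inner slot edges on the mouth plane, rows 152-168
for r in (154,160,166):print(r,(ray(f,[[sub(g[r],300,314,-1),r],[sub(g[r],314,328,1),r]],.06)[:,:2]*1000@Q.T).round(1).tolist())
S=ray(f,[[238,131],[246,253],[464,253]],.012)[:,:2];print("screws",S.round(4).tolist(),np.degrees(np.arctan2(-(S[2]-S[1])[0],(S[2]-S[1])[1])),np.degrees(np.arctan2((S[1]-S[0])[1],(S[1]-S[0])[0])))
print("tab",ray(f,[[441,203]],.118))
# plate in hand: top band at z=.222
print("plate centreline",)
E
```

```text
L 5.44 533.0145 -201.39111
R 5.12 529.5892 -169.0568
L [ 507.87 -254.21] [13.8  0.1]
R [ 507.89 -221.57] [13.8   0.18]
T [ 480.27 -236.84] [0.02 7.42]
B [ 565.57 -249.31] [ 0.06 13.15]
slot [ 544.3 -183.8] size 85.29786299110651 -32.637512949541076
slot y pixel-inner
154 [[490.9, -243.1], [490.9, -229.8]]
160 [[496.5, -243.1], [496.5, -229.8]]
166 [[502.2, -243.2], [502.2, -229.8]]
screws [[0.5017, -0.269], [0.6437, -0.2545], [0.618, 0.0065]] 5.631727915186397 5.834502242146056
tab [[ 0.53280709 -0.08548847  0.118     ]]
plate centreline
```

Slot at ≈(544.5,-183.6), yaw 5.65°. The plate is within 0.6 mm, so I correct and descend to just above the mouth, then enter slowly.

```bash
python3 -m crank '{"travel":[[0,-0.05,-2],[0,-0.05,-4.5],[0,-0.05,-6.5],[0,-0.05,-7.4],[0,-0.05,-7.4]],"turn":[[0,0,-0.2],[0,0,-0.2],[0,0,-0.2],[0,0,-0.2],[0,0,-0.2]],"gripper":[1,1,1,1,1]}' 60
python3 -m crank '{"travel":[[0,0,-0.3],[0,0,-0.6],[0,0,-0.9],[0,0,-1.2],[0,0,-1.4]],"turn":[[0,0,0],[0,0,0],[0,0,0],[0,0,0],[0,0,0]],"gripper":[1,1,1,1,1]}' 60
```

```text
clock: 7.8
position: [0.5435, -0.184, 0.0951]
tool_rot: [3.141, -0.002, -3.044]
force: [-0.3, 0.5, -0.4]
grip_width: 0.0076
finger_force: 58.8
clock: 8.3
position: [0.544, -0.1843, 0.0818]
tool_rot: [-3.142, 0.0, -3.044]
force: [0.4, -0.7, 0.6]
grip_width: 0.0081
finger_force: 58.8
```

No force, bottom is 8 mm inside the mouth. Continue.

```bash
python3 -m crank '{"travel":[[0,0,-0.6],[0,0,-1.2],[0,0,-1.8],[0,0,-2.4],[0,0,-2.8]],"turn":[[0,0,0],[0,0,0],[0,0,0],[0,0,0],[0,0,0]],"gripper":[1,1,1,1,1]}' 60
python3 -m crank '{"travel":[[0,0,-0.15],[0,0,-0.3],[0,0,-0.45],[0,0,-0.6],[0,0,-0.6]],"turn":[[0,0,0],[0,0,0],[0,0,0],[0,0,0],[0,0,0]],"gripper":[1,1,1,1,1]}' 60
```

```text
clock: 8.8
position: [0.5438, -0.1842, 0.0531]
tool_rot: [3.141, -0.001, -3.045]
force: [-0.6, 0.1, -0.9]
grip_width: 0.0079
finger_force: 58.8
clock: 9.3
position: [0.5442, -0.1844, 0.0482]
tool_rot: [-3.141, 0.001, -3.045]
force: [-0.3, -0.3, 3.7]
grip_width: 0.008
finger_force: 59.5
```

```bash
python3 -m crank '{"travel":[[0,0,-0.05],[0,0,-0.1],[0,0,-0.15],[0,0,-0.2],[0,0,-0.2]],"turn":[[0,0,0],[0,0,0],[0,0,0],[0,0,0],[0,0,0]],"gripper":[1,1,1,1,1]}' 60
```

```text
clock: 9.8
position: [0.5444, -0.1846, 0.0481]
tool_rot: [-3.141, 0.002, -3.045]
force: [-12.0, 3.6, 43.2]
grip_width: 0.008
finger_force: 65.3
```

Seated firmly: 43 N at a hard stop, at the expected height. Ease off, release, go up and across toward the tab.

```bash
python3 -m crank '{"travel":[[0,0,0.2],[0,0,0.2],[0,0,0.2],[0,0,0.2],[0,0,0.2]],"turn":[[0,0,0],[0,0,0],[0,0,0],[0,0,0],[0,0,0]],"gripper":[1,0,0,0,0]}' 60
python3 -m crank '{"travel":[[0,0,0],[0,0,1.5],[0,0,5],[0,0,9],[0,0,12]],"turn":[[0,0,0],[0,0,0],[0,0,0],[0,0,0],[0,0,0]],"gripper":[0,0,0,0,0]}' 60
python3 -m crank '{"travel":[[0,2,2],[-0.3,5,3],[-0.6,8,3],[-1,10.5,3],[-1,10.5,3]],"turn":[[0,0,0],[0,0,0],[0,0,0],[0,0,0],[0,0,0]],"gripper":[0,0,0,0,0]}' 60
python3 - <<'E'
from h import *
s=bot.observe();print(s["clock"],s["position"],np.degrees(s["tool_rot"]))
f=bot.grab_frame("wrist");np.save("pics/w4.npy",f,allow_pickle=True);cv2.imwrite("pics/w4.png",f["pixels"][...,::-1])
g=bot.grab_frame("scene");np.save("pics/s4.npy",g,allow_pickle=True)
E
```

```text
clock: 10.3
position: [0.5439, -0.1843, 0.0477]
tool_rot: [3.142, -0.0, -3.044]
force: [1.0, -0.7, 0.9]
grip_width: 0.0655
finger_force: 0.0
clock: 10.8
position: [0.5443, -0.1844, 0.1712]
tool_rot: [-3.141, 0.002, -3.045]
force: [0.7, 0.2, -0.5]
grip_width: 0.0854
finger_force: 0.0
clock: 11.3
position: [0.5338, -0.0758, 0.1991]
tool_rot: [3.14, 0.001, -3.04]
force: [1.0, 0.1, -0.4]
grip_width: 0.0854
finger_force: 0.0
11.3 [ 0.53382245 -0.07578358  0.19913206] [ 1.79936754e+02  5.72412379e-02 -1.74198994e+02]
```

View pics/w4.png

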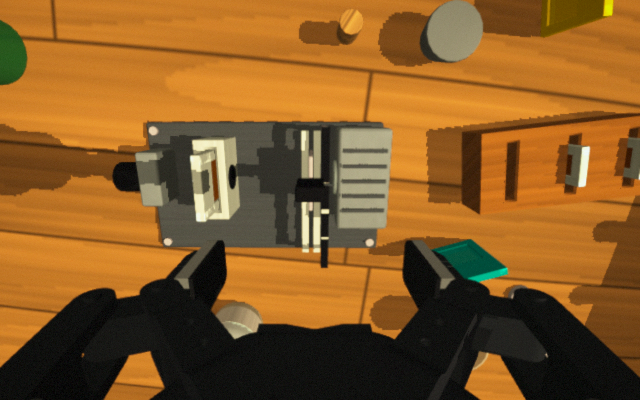

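Wrist view: plate standing in the slot at (205,180), tab as a black blob at x 296–329, y 178–200. Compare with the predicted tab corners.

```bash
python3 - <<'E'
from h import *
f=np.load("pics/w4.npy",allow_pickle=True).item();g=np.load("pics/s4.npy",allow_pickle=True).item()
def P(f,X):
    E=np.array(f["extrinsics"]);K=np.array([[f["fx"],0,f["cx"]],[0,f["fy"],f["cy"]],[0,0,1]])
    return cv2.projectPoints(np.float64(X),cv2.Rodrigues(E[:3,:3])[0],E[:3,3],K,np.array(f["dist"]))[0][:,0].round(0).tolist()
a=np.radians(5.65);u=np.array([np.cos(a),np.sin(a),0]);v=np.array([-u[1],u[0],0]);t=np.array([.5343,-.0789,.118])
for z in (0,-.042):print("tab pred",z,P(f,[t+i*.007*u+j*.013*v+[0,0,z] for i in(-1,1) for j in(-1,1)]))
s=np.array([.5445,-.1836,.098]);print("plate top pred",P(f,[s-.032*u,s+.032*u]),P(g,[s-.032*u,s+.032*u]))
A=cv2.resize(f["pixels"][165:215,285:345],(480,400),interpolation=cv2.INTER_CUBIC)
B=cv2.resize(f["pixels"][130:230,185:245],(240,400),interpolation=cv2.INTER_CUBIC)
cv2.imwrite("pics/c4.png",np.hstack([A,B])[...,::-1])
E
```

```text
tab pred 0 [[295.0, 187.0], [325.0, 187.0], [295.0, 203.0], [325.0, 203.0]]
tab pred -0.042 [[297.0, 178.0], [324.0, 178.0], [298.0, 191.0], [323.0, 191.0]]
plate top pred [[194.0, 155.0], [201.0, 222.0]] [[270.0, 205.0], [284.0, 222.0]]
```

View pics/c4.png

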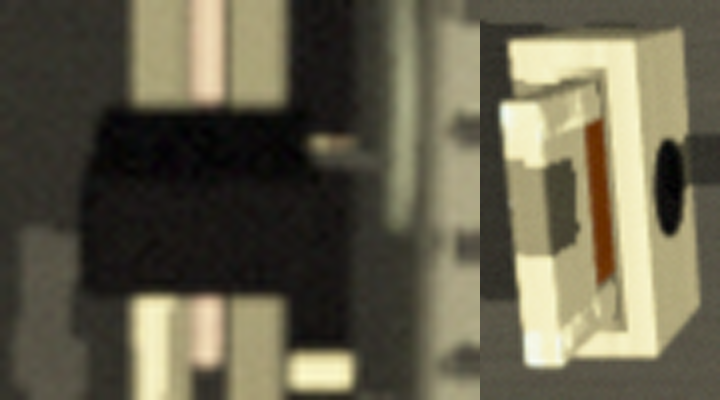

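Tab matches the prediction (centre ≈ (533.8,-79) mm) and the plate sits at its predicted seated pixels. Descend over the tab.

```bash
python3 -m crank '{"travel":[[0,0,-3],[0,0,-7],[0,0,-11],[0,0,-13.5],[0,0,-13.5]],"turn":[[0,0,0],[0,0,0],[0,0,0],[0,0,0],[0,0,0]],"gripper":[0,0,0,0,0]}' 40
python3 -m crank '{"travel":[[0,0,0],[0,0,0],[0,0,0],[0,0,0],[0,0,0]],"turn":[[0,0,0],[0,0,0],[0,0,0],[0,0,0],[0,0,0]],"gripper":[0.3,0.5,0.5,0.5,0.5]}' 40
```

```text
clock: 11.9
position: [0.5322, -0.0802, 0.0605]
tool_rot: [3.141, -0.005, -3.046]
force: [0.3, -0.7, 1.2]
grip_width: 0.0855
finger_force: 0.0
clock: 12.4
position: [0.5343, -0.0793, 0.0635]
tool_rot: [-3.141, 0.001, -3.045]
force: [-0.4, -0.0, -0.2]
grip_width: 0.0426
finger_force: 0.0
```

```bash
python3 -m crank '{"travel":[[0,0,0],[0,0,0],[0,0,0],[0,0,0],[0,0,0]],"turn":[[0,0,0],[0,0,0],[0,0,0],[0,0,0],[0,0,0]],"gripper":[0.7,0.8,1,1,1]}' 60
python3 -m crank '{"travel":[[0,0,0],[0,0,0],[0,0,0],[0,0,0],[0,0,0]],"turn":[[0,0,0],[0,0,0],[0,0,0],[0,0,0],[0,0,0]],"gripper":[1,1,1,1,1]}' 60
```

```text
clock: 12.9
position: [0.5342, -0.0797, 0.0634]
tool_rot: [-3.141, 0.001, -3.045]
force: [-2.4, -2.7, 8.6]
grip_width: 0.0253
finger_force: 58.6
clock: 13.4
position: [0.5342, -0.0797, 0.0633]
tool_rot: [-3.141, 0.001, -3.045]
force: [-1.8, -2.6, 8.9]
grip_width: 0.0252
finger_force: 58.6
```

Gripped at 25 mm. Slide 15 mm gently along the viewer's +x.

```bash
python3 -m crank '{"travel":[[0.3,0.03,0],[0.6,0.06,0],[0.9,0.09,0],[1.2,0.12,0],[1.5,0.15,0]],"turn":[[0,0,0],[0,0,0],[0,0,0],[0,0,0],[0,0,0]],"gripper":[1,1,1,1,1]}' 60
python3 -m crank '{"travel":[[0.3,0.03,0],[0.6,0.06,0],[0.9,0.09,0],[1.2,0.12,0],[1.5,0.15,0]],"turn":[[0,0,0],[0,0,0],[0,0,0],[0,0,0],[0,0,0]],"gripper":[1,1,1,1,1]}' 60
python3 -m crank '{"travel":[[0,0,0],[0,0,0],[0,0,0],[0,0,0],[0,0,0]],"turn":[[0,0,0],[0,0,0],[0,0,0],[0,0,0],[0,0,0]],"gripper":[1,1,1,1,1]}' 60
python3 - <<'E'
from h import *
f=bot.grab_frame("wrist");g=bot.grab_frame("scene");np.save("pics/s5.npy",g,allow_pickle=True);np.save("pics/w5.npy",f,allow_pickle=True)
A=f["pixels"][100:300,200:440];A=cv2.resize(A,(480,400));B=cv2.resize(g["pixels"][165:245,270:350],(320,320),interpolation=cv2.INTER_CUBIC)
B=np.vstack([B,np.zeros((80,320,3),np.uint8)]);cv2.imwrite("pics/c5.png",np.hstack([A,B])[...,::-1])
E
```

```text
clock: 13.9
position: [0.5487, -0.0783, 0.0633]
tool_rot: [-3.141, -0.001, -3.045]
force: [-6.3, -2.8, 12.0]
grip_width: 0.025
finger_force: 58.9
clock: 14.4
position: [0.5632, -0.0769, 0.0633]
tool_rot: [-3.141, -0.001, -3.045]
force: [-8.7, -2.9, 14.3]
grip_width: 0.0253
finger_force: 59.2
clock: 14.9
position: [0.5632, -0.0769, 0.0633]
tool_rot: [-3.141, -0.001, -3.045]
force: [-8.6, -1.8, 14.6]
grip_width: 0.0253
finger_force: 59.2
```

View pics/c5.png

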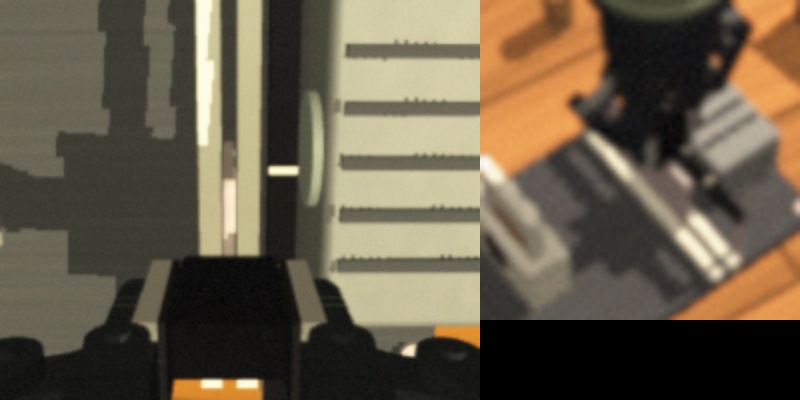

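The wrist crop shows the tab clamped between the pads, with the shut mark (white) at crop (283,171), full image (341.5,185.5). The tab's lower front edge is at full y≈229. Compute the travel from these.

```bash
python3 - <<'E'
from h import *
f=np.load("pics/w5.npy",allow_pickle=True).item();a=np.radians(5.65);u=np.array([np.cos(a),np.sin(a)])
px=f["pixels"].astype(int).sum(2)
print("col 341",px[178:194,341].tolist());print("col 318",px[220:260:1,318].tolist());print("col 300",px[220:240,300].tolist())
m=ray(f,[[341.5,185.5]],.07)[0,:2]@u
for y in (227,228,229,230):print(y,"tab travel mm",(ray(f,[[312,y]],.076)[0,:2]@u-m)*1000+7)
for p in ([.5342,-.0797],[.5632,-.0769]):print((np.array(p)@u-m)*1000)
w=np.load("pics/w4.npy",allow_pickle=True).item()
E
```

```text
col 341 [86, 87, 90, 75, 200, 590, 711, 730, 689, 467, 156, 82, 80, 76, 86, 86]
col 318 [372, 367, 366, 370, 369, 367, 371, 278, 135, 50, 52, 39, 56, 26, 37, 33, 33, 25, 32, 39, 37, 43, 52, 25, 34, 37, 45, 42, 41, 17, 34, 27, 63, 37, 36, 49, 43, 28, 35, 31]
col 300 [460, 463, 461, 463, 473, 455, 458, 332, 145, 58, 33, 39, 47, 32, 46, 39, 33, 33, 54, 39]
227 tab travel mm 29.05208304873285
228 tab travel mm 29.640354245912153
229 tab travel mm 30.229757964479127
230 tab travel mm 30.820298881518266
-0.43323513358373145
28.70154273359493
```

Travel is about 29.3 mm. Add 0.7 mm, then hold steadily.

```bash
python3 -m crank '{"travel":[[0.03,0,0],[0.07,0.01,0],[0.07,0.01,0],[0.07,0.01,0],[0.07,0.01,0]],"turn":[[0,0,0],[0,0,0],[0,0,0],[0,0,0],[0,0,0]],"gripper":[1,1,1,1,1]}' 60
for i in 1 2 3 4 5 6 7 8 9; do python3 -m crank '{"travel":[[0,0,0],[0,0,0],[0,0,0],[0,0,0],[0,0,0]],"turn":[[0,0,0],[0,0,0],[0,0,0],[0,0,0],[0,0,0]],"gripper":[1,1,1,1,1]}' 60 | grep -E 'clock|position|^force'; done
python3 - <<'E'
from h import *
f=bot.grab_frame("wrist");a=np.radians(5.65);u=np.array([np.cos(a),np.sin(a)])
px=f["pixels"].astype(float).sum(2)
c=px[170:195,341]-80;c[c<60]=0;r=170+(c*np.arange(25)).sum()/c.sum()
k=px[218:240,312];e=218+np.interp(-200,-k,np.arange(22))
print(r,e,"travel",(ray(f,[[312,e]],.076)[0,:2]@u-ray(f,[[341.5,r]],.07)[0,:2]@u)*1000+7)
A=cv2.resize(f["pixels"],(640,400));S=bot.grab_frame("top")["pixels"]
cv2.imwrite("pics/end.png",np.vstack([A[80:340],cv2.resize(S[110:290,190:472],(640,340))[:, :]])[...,::-1])
E
```

```text
clock: 15.5
position: [0.5638, -0.0768, 0.0633]
tool_rot: [-3.141, -0.001, -3.045]
force: [-8.6, -2.7, 14.4]
grip_width: 0.0246
finger_force: 59.3
clock: 16.0
position: [0.5639, -0.0768, 0.0633]
force: [-8.6, -3.1, 13.8]
clock: 16.5
position: [0.5638, -0.0768, 0.0633]
force: [-8.9, -1.9, 13.7]
clock: 17.0
position: [0.5638, -0.0768, 0.0633]
force: [-9.0, -2.7, 14.3]
clock: 17.5
position: [0.5638, -0.0768, 0.0633]
force: [-8.6, -2.9, 14.1]
clock: 18.0
position: [0.5638, -0.0768, 0.0633]
force: [-8.8, -2.8, 14.1]
clock: 18.5
position: [0.5638, -0.0768, 0.0633]
force: [-8.1, -2.3, 14.7]
clock: 19.0
position: [0.5638, -0.0768, 0.0633]
force: [-8.3, -2.0, 13.1]
clock: 19.5
position: [0.5638, -0.0768, 0.0633]
force: [-9.4, -2.1, 14.5]
clock: 20.0
position: [0.5638, -0.0768, 0.0633]
force: [-8.6, -3.1, 14.8]
183.78883183568678 227.7041420118343 travel 30.43307580860321
```

View pics/end.png

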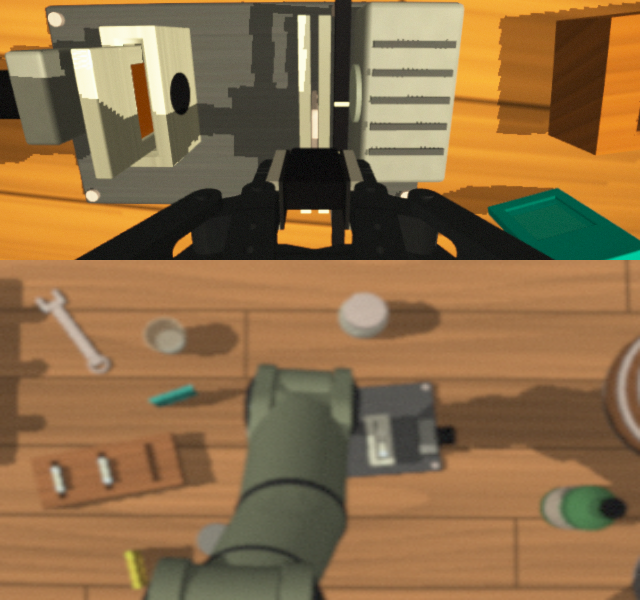

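The plate stands in the slot (wrist part (115,105)). The tab is held at about 30 mm travel and was steady for 4.5 s. The small plates are still in the rack and everything else visible is undisturbed.

```bash
python3 -c "
from workcell import bot
print(bot.job_done())"
```

```text
the job is handed in; nothing more can be done
None
```

The large plate is fully seated in the viewer slot and released, and I handed the job in at about 20 s with the shutter held at half travel, about 30 mm, steady for 4.5 s.

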